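# Wedge the spring clip off a sloped microscope mount

### The arm

A 7-joint arm with a two-finger parallel gripper is mounted at the origin on the work surface. World frame = base frame: x ahead of the robot, y to its left, z up, the work surface at z = 0. Lengths are in m, angles in degrees, forces in N, time in s.
With the tool pointing down it reaches from about 0.4 to 0.85 m from the base axis. Payload 10.4 kg.
Tool frame: the origin (TCP) lies midway between the tips of the shut fingers; the grasp point (between the pads) lies 19 mm behind it (robot.grip_point_offset is the distance from the TCP to the grasp point, in m); z points along the fingers, y is the direction in which the jaws open and shut (so a half turn about z gives the same grasp; the last joint's range is limited). The gripper opens to 85 mm and grips with 20 to 120 N. Pads are 22 mm wide; open, the fingers measure 114 mm over their backs; the gripper's body (76 mm by 85 mm) begins 54 mm behind the grasp point. The pads swing forward as they close: fully open they stand 13 mm farther back than shut.
Start: joints at [63.449, 19.034, -3.707, 83.658, 1.238, 77.344, -5.071], TCP at [0.267, -0.565, 0.231] pointing down, gripper open.
Joint ranges: [-148.97, 148.97], [-28.65, 121.19], [-84.17, 76.75], [9.2, 138.47], [-72.65, 252.65], [3.7, 117.97], [-149.18, 149.18]. Speed limits (degrees/s): [127.2, 127.2, 159.86, 159.86, 180, 180, 180].

### API

Orientations are given as a 3x3 rotation matrix whose columns are the frame's x, y, z axes.
In Python, from plant import robot gives the robot as it stands.
- The arm moves only by the tool jog_arm, never from a script. Its argument "plan" is text: rows parted by semicolons, each of 7 numbers parted by spaces: the gripper's target within -1 to 1 (fully open at 1, half-way at 0, shut at -1), then the shift along the tool's x, y, z in mm, then the turn, a rotation vector about the tool's x, y, z in rad. In form: claw dx dy dz rx ry rz; .... A call has 1 to 5 rows; each row is the pose to reach, as a shift and turn from the pose commanded when the call began, along the tool's axes at that moment; what a row does not reach only later rows make up. A row lasts 1/8 s, in which the tool goes at most 62.5 mm and 10.7 degrees, less where a joint would pass 70% of its speed; a pose out of reach is approached as far as the arm can. A call with a gripper value outside its range is refused whole. The fingers move at their own pace and stop on an object; "force" is the grip in N (left out, the last holds). Time passes only in rows, so rows that repeat a pose let the fingers close. It gives the time, the measured TCP pose, the force and the opening at its end, in the units of the state.
- robot.sense(): the state, without advancing time (a new reading comes with each control period).
- robot.grab_frame(name): name is "scene" or "top" or "wrist"; returns the picture (400x640x3 uint8, red, green, blue); there is no depth.
- robot.get_calibration(name): a dict with "K" (3x3 intrinsics, pixels), "world_from_camera" (4x4, takes a point from camera to world coordinates). Camera axes: x right, y up, looking along -z (the intrinsics and any distortion apply to the point x, -y, -z); pixel columns grow to the right and rows downward; lengths in m; the calibration is good to about 2 mm. A picture is of the moment at which its call begins: read the wrist's pose just before it. get_calibration takes no time and is no camera call; for the wrist camera it gives the pose at the moment of the call.
- robot.hand_in(): hands the job in, once; it reports no verdict.
Trained networks look in the newest picture that a camera, given by its name, has taken for a name from the list of things; names that differ only in an ending like _2 or _b are one class to them, and where a whole thing is asked for, a point or a joint stands for the part that bears it (a point fixed in the world has none). Each returns a list of dicts, best first, with "score" (0 to 1); they miss things now and then, are a little off and sometimes report something else, mostly with a low value. They report only what shows in the picture. A call takes as long as a camera call. They do not tell look-alikes from the thing itself.
- robot.look_for(camera, label): "position" ([x, y, z] in m, in the coordinates of the camera as it stood for that picture, good to about 4 mm: the middle of the surface that is visible of it).
- robot.trace(camera, label): "mask" (400x640 bool, what is visible of it).
The state is a dict: "t": time; "qpos": joint angles; "dq": joint speeds; "joint_efforts": joint torques, N m; "position": TCP position; "orientation": TCP orientation; "ft_force": force on the tool from outside, world axes, zero at the start; "wrist_torque": the same for the moment, N m; "gripper_width": finger opening in m.
Only numpy, scipy, OpenCV 4.12 (cv2) and the standard library are available. Lean on these libraries where they do the work, as an engineer would, in place of code of your own. Each camera call takes 0.05 s, during which the arm holds its last target. There are 200 camera calls.

### The job

The spring clip on the sloped mount's post has to come off for service. Take the forked wedge from the rubber mat and slide it up the slope under the clip, prongs on either side of the post, until the clip's jaws have snapped up over the bulge of the post; do not touch or pull the clip with the gripper before that. Then lay the wedge flat on the rubber mat again, lift the clip off the post and set it down in the grey tray, flat on its plate with its tab upwards, leaving the other things where they are.

Things in the scene. Friction and masses are not known exactly. Their poses are not given: they have to be found in the camera images.
- mount: Fixed dark stand with a flat plate sloping at 0.49 rad (28 degrees), up towards its x; origin under the post's foot, at table level. Its yaw is 0.7 to 1.25 rad: the low edge looks to the robot's right. In the post's axes the plate reaches x = -80 to +90, y = -75 to +75 mm and is 12 mm thick; below its low edge there is only the table.
- post: Steel post, 80 mm long, square to the slope. Origin: centre of its foot, 140 mm above the table. z along the post, which leans 0.49 rad from vertical to the low side; x up the slope; y level. Shank diameter 18 mm up to z = 38. On the plate stand a stop (x = -25 to -15, |y| < 15, 12 mm high) and a U-shaped guide (x = 26 to 40, |y| < 14; floor 12, sides 28 mm high).
- post_bulge (a point): Middle of the post's bulge, at post z = 43.5 mm: diameter 25 mm, sloping in to the 18 mm shank at z = 38 below and to a 15 mm neck at z = 50 above, with a pointed nose to z = 80.
- clip: Loose steel spring clip, 110 g, on the post under the bulge, axes as the post's, at first at post x = -6, z = 12 mm. Origin: on its underside, centre of its 30 mm square hole. Plate 5 mm thick, x = -20 to 20, |y| < 28, and a tongue (|y| < 9) to x = 44 mm lying in the guide. At x = 0 two round ribs (|y| = 12 to 31) reach 5 mm below; the wedge lifts these. On a floor it leans about 0.1 rad.
- clip_jaws (a point): Point midway between the clip's two sprung jaws (at y = +-18 mm, up to z = 27 mm), whose lips catch under the bulge, at clip z = 24 mm. Lifted about 8 mm (10 N along the post) they snap over it; the clip then stays up loosely, origin at post z = 23 to 29 mm, its tab side sagging by about 0.3 rad into the guide. About 60 mm more along the post frees it.
- clip_tab (a point): Middle of the top of the clip's handle: a grey upright tab 20 (x) by 12 mm (y), centred at clip x = 34, y = 0, from the plate up to z = 70 mm, on the uphill side. Pinch it across y.
- wedge: Loose forked steel wedge, 200 to 325 g, 170 mm long, 58 mm wide, lying flat on the mat. Origin on its flat underside, below the handle; x to the prong tips, z up. Its body is 14 mm thick and reaches back to x = -40 mm. Flat on the slope, x uphill, it has lifted the clip past the bulge when its origin is about 73 mm short of the post's foot; 60 mm is surer, 50 mm the limit.
- wedge_fin (a point): Middle of the top of the wedge's handle: a grey upright fin, wedge x = -30 to +20, y = -8 to +8 mm, from z = 14 up to 60 mm. Pinch it across y.
- wedge_tips (a point): Point midway between the prong tips, at wedge x = 130 mm on the underside. Each prong is 12 mm wide, at |y| = 17 to 29 mm; the 34 mm slot between them is closed at x = 22 mm. Thickness 3 mm at the tips, growing evenly to 24 mm at x = 40 mm, then level.
- wedge_mid (a point): Point on the wedge's underside midway along it, 45 mm ahead of its origin.
- mat: Fixed black rubber mat, 240 mm (x) by 180 mm (y), 3 mm thick; origin at the centre of its underside. It lies on one side of the mount, the tray on the other; the sides may be swapped.
- tray: Fixed grey open tray, 200 mm (x) by 170 mm (y), walls 25 mm high and 4 mm thick, floor 4 mm thick; origin at the centre of its underside.
- lens_tube: Bystander: dark stepped lens tube, 44 mm across, 60 mm high, upright beside the mount; origin under its foot.
- bottle: Bystander: clear bottle with cap, 52 mm across, 110 mm high; origin under its foot.
- slide_box: Bystander: cardboard slide box, 60 x 90 x 30 mm; origin under its centre.
- filter_cap: Bystander: black round cap, 60 mm across, 22 mm high; origin under its centre.
- driver: Bystander: screwdriver, 170 mm long, lying; origin under its middle.
- pen_cup: Bystander: white cup, 70 mm across, 90 mm high; origin under its foot.
Mind the look-alikes: they are no part of the job. Leave any red look-alike of the wedge alone. What is shaped like the clip but green or yellow is not meant.

How it is judged (in metres and radians):
On the way:
1. The clip is snapped up over the bulge, still on its post (x of clip in the frame of post between -0.03 and 0.03 m and y of clip in the frame of post between -0.02 and 0.02 m and z of clip in the frame of post between 0.021 and 0.045 m), for 0.2 s.
At the end, for the whole second after the job is handed in: Clip at rest in the tray, plate down (tilt under 0.15 rad, origin under 14 mm above the tray's underside and within 85 / 70 mm of its centre in x / y); wedge at rest flat on the mat (tilt under 0.12 rad, middle within 110 / 85 mm of the mat's centre in x / y and 10 mm of its underside in z) (x of clip in the frame of tray between -0.085 and 0.085 m and y of clip in the frame of tray between -0.07 and 0.07 m and z of clip in the frame of tray below 0.014 m and angle between clip's own z axis and vertical below 0.15 rad and linear speed of each of clip, wedge below 0.02 m/s and x of wedge_mid in the frame of mat between -0.11 and 0.11 m and y of wedge_mid in the frame of mat between -0.085 and 0.085 m and z of wedge_mid in the frame of mat below 0.01 m and angle between wedge's own z axis and vertical below 0.12 rad); the robot touches nothing.
It fails at once if The gripper or arm touches the clip before it has snapped over the bulge (x of clip in the frame of post between -0.03 and 0.03 m and y of clip in the frame of post between -0.02 and 0.02 m and z of clip in the frame of post below 0.021 m and contact force between any of the fingers, the arm and clip above 0.5 N).
It fails at once if A bystander is moved by more than 30 mm or tipped (distance of any of lens_tube, bottle, slide_box, filter_cap, driver, pen_cup from where it was at the start of the episode above 0.03 m or angle between any of lens_tube, bottle, slide_box, filter_cap, pen_cup's own z axis and vertical above 0.5 rad).
It also fails if it takes over 72 s, if anything falls off the work surface, if the arm or the gripper's body presses on something with over 40 N, if the wrist force passes 120 N, or if a joint passes its speed limit or range.

## Working session

There is one attempt and no reset: what is moved stays moved. The work goes in short steps, Python scripts to look and compute and a tool call to move; the robot and the scene stay as the last step left them, time stands still between calls to the robot, and variables do not carry over. Pictures are saved under pics/ and viewed, about 8 in all and at most 12, crops included, and the job is handed in when it is done.

Besides the shell and the picture viewer there is one more tool, called after "Call:" in YAML: its name, and indented under it one key for each argument. jog_arm: Moves the arm, as the interface text tells. Its arguments: {"type":"object","properties":{"plan":{"type":"string"},"force":{"type":"number"}},"required":["plan"]}

```bash
ls; mkdir -p pics; cat > h.py <<'E'
import numpy as np, cv2, json
from plant import robot
def snap(n,f=None):
    C=robot.get_calibration(n); im=robot.grab_frame(n)
    if f: cv2.imwrite('pics/'+f,im[:,:,::-1])
    return im,C
def w(C,p):
    return (np.array(C['world_from_camera'])@np.append(p,1))[:3]
def pix(C,P):
    p=(np.linalg.inv(C['world_from_camera'])@np.append(P,1))[:3]; q=np.array(C['K'])@[p[0],-p[1],-p[2]]; return q[:2]/q[2]
def ray(C,u,v):
    T=np.array(C['world_from_camera']); d=np.linalg.inv(C['K'])@[u,v,1]; d=T[:3,:3]@[d[0],-d[1],-d[2]]; return T[:3,3],d/np.linalg.norm(d)
def onz(C,u,v,z):
    o,d=ray(C,u,v); return o+d*(z-o[2])/d[2]
def tri(obs):
    A=np.zeros((3,3));b=np.zeros(3);L=[]
    for C,u,v in obs:
        o,d=ray(C,u,v);M=np.eye(3)-np.outer(d,d);A+=M;b+=M@o;L.append((o,d))
    p=np.linalg.solve(A,b); return p,[np.linalg.norm(np.cross(p-o,d)) for o,d in L]
E
python3 - <<'E'
from h import *
np.set_printoptions(precision=3,suppress=True)
ims=[]
for n in ['scene','top']:
    im,C=snap(n,n+'0.png'); ims.append(im); print(n,C['K'],C['world_from_camera'],[k for k in C])
    for l in ['mount','post','post_bulge','clip','clip_jaws','clip_tab','wedge','wedge_fin','wedge_tips','mat','tray','lens_tube','bottle','slide_box','filter_cap','driver','pen_cup']:
        for r in robot.look_for(n,l): print(n,l,round(r['score'],2),w(C,r['position']),pix(C,w(C,r['position'])).round())
print(robot.sense())
E
```

```text
pics
scene [[429.207   0.    320.301]
 [  0.    429.207 200.44 ]
 [  0.      0.      1.   ]] [[ 0.514 -0.69   0.51   1.137]
 [ 0.858  0.424 -0.291 -0.434]
 [-0.015  0.587  0.81   1.213]
 [ 0.     0.     0.     1.   ]] ['K', 'world_from_camera']
scene mount 0.59 [ 0.676 -0.005  0.122] [371. 249.]
scene clip 0.71 [ 0.647 -0.003  0.171] [367. 232.]
scene clip 0.56 [ 0.407 -0.087  0.026] [302. 214.]
scene clip 0.5 [ 0.294 -0.174  0.023] [264. 202.]
scene clip_jaws 0.58 [ 0.637 -0.006  0.168] [364. 231.]
scene clip_jaws 0.58 [ 0.41  -0.08   0.028] [305. 213.]
scene clip_jaws 0.58 [ 0.293 -0.173  0.028] [264. 201.]
scene clip_tab 0.82 [ 0.639 -0.004  0.171] [365. 230.]
scene clip_tab 0.67 [ 0.29  -0.17   0.024] [264. 201.]
scene wedge 0.85 [0.472 0.309 0.019] [409. 180.]
scene wedge 0.72 [ 0.635 -0.002  0.178] [365. 228.]
scene wedge 0.6 [0.193 0.335 0.014] [369. 130.]
scene wedge_fin 0.76 [0.471 0.309 0.018] [408. 180.]
scene wedge_fin 0.75 [ 0.641 -0.003  0.172] [366. 231.]
scene wedge_fin 0.62 [0.193 0.332 0.013] [369. 131.]
scene wedge_tips 0.83 [0.198 0.333 0.015] [370. 131.]
scene we
[... 2256 characters left out ...]
 [467. 170.]
top filter_cap 0.61 [ 0.703 -0.361  0.022] [409. 132.]
top driver 0.8 [0.727 0.362 0.022] [181. 133.]
top pen_cup 0.88 [ 0.564 -0.521  0.053] [466. 169.]
{'t': 1.8, 'qpos': array([63.448, 19.033, -3.707, 83.657,  1.238, 77.343, -5.07 ]), 'dq': array([-0.008, -0.08 ,  0.001, -0.005,  0.012,  0.037, -0.08 ]), 'joint_efforts': array([ -0.   , -62.521,   0.049, -39.182,   0.016,   0.002,  -0.   ]), 'position': array([ 0.267, -0.565,  0.231]), 'orientation': array([[ 0.904,  0.427,  0.   ],
       [ 0.427, -0.904, -0.   ],
       [ 0.   ,  0.   , -1.   ]]), 'ft_force': array([ 0.743, -0.014, -0.267]), 'wrist_torque': array([0.061, 0.041, 0.013]), 'gripper_width': 0.08512730319968959}
```

```bash
python3 - <<'E'
import cv2,numpy as np
t=cv2.imread('pics/top0.png');s=cv2.imread('pics/scene0.png')
a=cv2.resize(t[80:330,130:530],(800,500));cv2.imwrite('pics/a.png',a)
b=cv2.resize(s[100:350,150:510],(800,556),interpolation=cv2.INTER_CUBIC);cv2.imwrite('pics/b.png',b)
E
```

```text
(no output)
```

View pics/a.png

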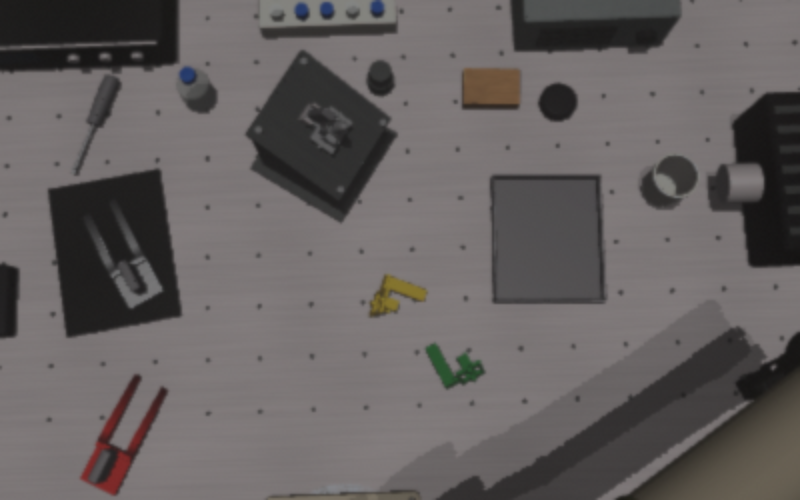

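View pics/b.png

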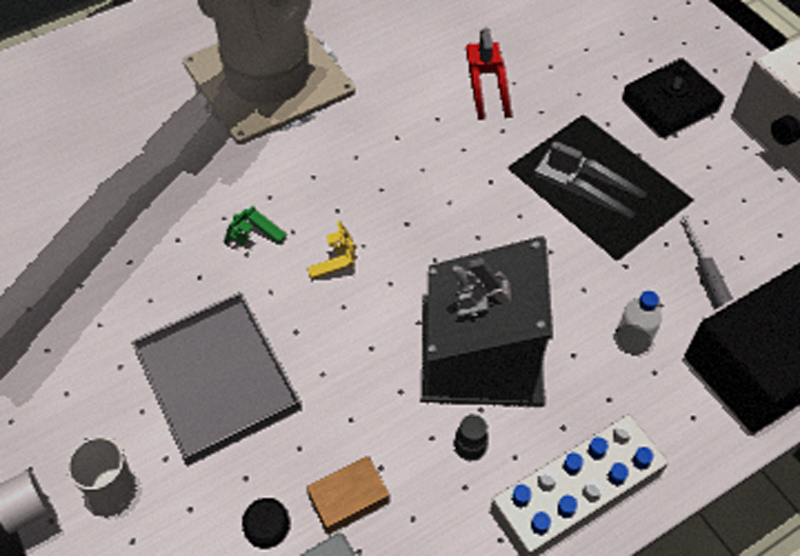

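```bash
cat > fit.py <<'E'
from h import *
from scipy.optimize import minimize
from scipy.spatial.transform import Rotation as Ro
def box(a,b,c,d,e,f): return np.array([[x,y,z] for x in(a,b) for y in(c,d) for z in(e,f)],float)/1000
def prong(s):
    return np.array([[x,s*y,z] for y in(17,29) for x,z in((22,0),(130,0),(130,3),(40,24),(22,24))])/1000
WEDGE=[box(-40,22,-29,29,0,14),prong(1),prong(-1),box(-30,20,-8,8,14,60)]
def sil(C,parts,R,t):
    m=np.zeros((800,1280),np.uint8)
    for P in parts:
        q=np.array([pix(C,R@p+t) for p in P])*2
        cv2.fillConvexPoly(m,cv2.convexHull(np.round(q*8).astype(np.int32)),1,shift=3)
    return m
def fitw(obs,x0,z=0.003):
    big=[(C,cv2.resize(m.astype(np.uint8),(1280,800),interpolation=0)) for C,m in obs]
    def f(x):
        R=Ro.from_euler('z',x[2]).as_matrix();c=0
        for C,m in big:
            s=sil(C,WEDGE,R,np.array([x[0],x[1],z])); c+=(s!=m).sum()/m.sum()
        return c/len(big)
    S=np.array([x0]+[np.array(x0)+d for d in np.diag([.01,.01,.1])])
    r=minimize(f,x0,method='Nelder-Mead',options=dict(initial_simplex=S,xatol=1e-4,fatol=1e-4)); return r.x,r.fun
E
python3 - <<'E'
from fit import *
np.set_printoptions(precision=4,suppress=True)
obs=[]
for n,px in [('top',(195,215)),('scene',(409,180))]:
    im,C=snap(n)
    best=None
    for r in robot.trace(n,'wedge'):
        ys,xs=np.nonzero(r['mask']); print(n,r['score'],xs.mean(),ys.mean(),len(xs))
        if abs(xs.mean()-px[0])<25 and abs(ys.mean()-px[1])<20 and best is None: best=r['mask']
    if best is not None: obs.append((C,best)); print(fitw([obs[-1]],[.44,.31,.42]))
if obs: print(fitw(obs,[.44,.31,.42]))
C=robot.get_calibration('wrist');s=robot.sense()
T=np.eye(4);T[:3,:3]=s['orientation'];T[:3,3]=s['position']
print(np.linalg.inv(T)@C['world_from_camera'],C['K'])
for n in['top','scene']:
  pass
E
```

```text
top 0.84 193.97982708933716 212.23342939481267 694
top 0.69 189.36854190585535 301.77267508610794 871
(array([0.4497, 0.3093, 0.4799]), np.float64(0.13508645533141211))
scene 0.77 369.10526315789474 130.2409972299169 361
scene 0.69 412.8066759388039 179.41029207232268 719
(array([0.4477, 0.3102, 0.4858]), np.float64(0.10013908205841446))
(array([0.4485, 0.3088, 0.4955]), np.float64(0.1237477103566032))
[[-0.0003  0.953   0.3031  0.0779]
 [ 1.      0.0002  0.0005  0.0001]
 [ 0.0004  0.3031 -0.953  -0.144 ]
 [ 0.      0.      0.      1.    ]] [[300.7406   0.     316.3542]
 [  0.     300.7406 202.1247]
 [  0.       0.       1.    ]]
```

Call:
jog_arm:
  plan: "1 548 -333 -169 0 0 0;1 548 -333 -169 0 0 0;1 548 -333 -169 0 0 0;1 548 -333 -169 0 0 0;1 548 -333 -169 0 0 0"
  force: 60

```text
t: 2.62
position: [0.4341, -0.3114, 0.3118]
orientation: [[0.904, 0.427, 0.0], [0.427, -0.904, -0.001], [0.0, 0.001, -1.0]]
ft_force: [2.0, -1.6, 0.3]
gripper_width: 0.0854
```

Call:
jog_arm:
  plan: "1 290 -176 -89 0 0 0;1 290 -176 -89 0 0 0;1 290 -176 -89 0 0 0;1 290 -176 -89 0 0 0;1 290 -176 -89 0 0 0"

```text
t: 3.25
position: [0.6008, -0.0596, 0.3911]
orientation: [[0.905, 0.426, 0.001], [0.426, -0.905, -0.0], [0.0, 0.001, -1.0]]
ft_force: [1.3, -0.6, 0.9]
gripper_width: 0.0855
```

Call:
jog_arm:
  plan: "1 32 -19 -10 0 0 0;1 32 -19 -10 0 0 0;1 32 -19 -10 0 0 0"

```text
t: 3.62
position: [0.6208, -0.031, 0.4]
orientation: [[0.905, 0.426, -0.0], [0.426, -0.905, -0.001], [-0.001, 0.0, -1.0]]
ft_force: [-1.0, -0.9, 0.3]
gripper_width: 0.0856
```

```bash
python3 - <<'E'
from h import *
im,C=snap('wrist','w1.png'); s=robot.sense(); print(s['t'],s['position'])
import pickle; pickle.dump((im,C),open('w1.pkl','wb'))
for l in ['post','post_bulge','clip_jaws','clip_tab','mount']:
    for r in robot.look_for('wrist',l)[:2]: p=w(C,r['position']); print(l,round(r['score'],2),p.round(3),pix(C,p).round())
cv2.imwrite('pics/w1b.png',cv2.resize(im[:,:,::-1],(800,500)))
E
```

```text
3.675 [ 0.62060234 -0.0316067   0.40005196]
post 0.87 [ 0.639 -0.003  0.181] [302. 150.]
post_bulge 0.68 [ 0.64  -0.005  0.182] [304. 150.]
clip_jaws 0.97 [ 0.297 -0.175  0.027] [313. 325.]
clip_jaws 0.67 [ 0.409 -0.071  0.027] [288. 262.]
clip_tab 0.71 [ 0.404 -0.076  0.024] [290. 265.]
clip_tab 0.7 [ 0.293 -0.175  0.024] [312. 325.]
mount 0.98 [0.656 0.025 0.159] [288. 125.]
mount 0.17 [0.651 0.4   0.018] [70. 15.]
```

View pics/w1b.png

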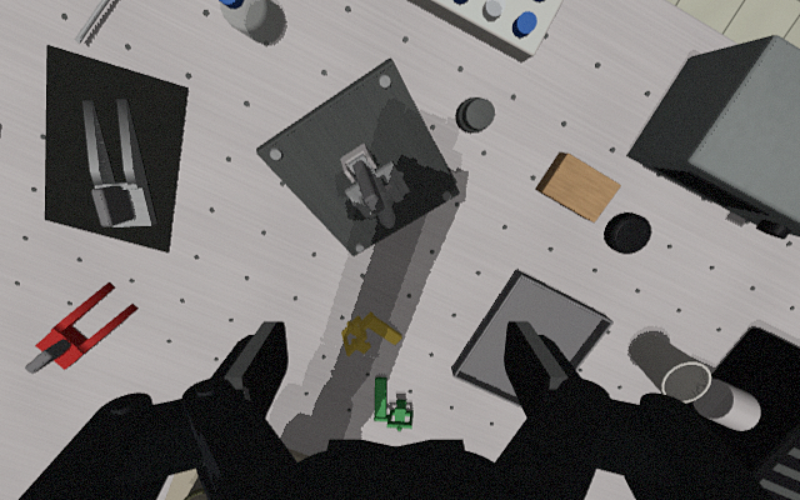

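```bash
cat > mt.py <<'E'
from fit import *
from scipy.optimize import least_squares
def post(x):  # x,y,yaw of mount -> R,t of post
    R=Ro.from_euler('z',x[2]).as_matrix()@Ro.from_euler('y',-.49).as_matrix()
    return R,np.array([x[0],x[1],.14])
CORN=np.array([[90,-75,0],[-80,-75,0],[-80,75,0],[90,75,0]])/1000
E
python3 - <<'E'
from mt import *
import pickle
np.set_printoptions(precision=4,suppress=True)
im,C=pickle.load(open('w1.pkl','rb'))
g=cv2.cvtColor(im,cv2.COLOR_RGB2GRAY)
c=np.array([[391,59],[458,192],[354,255],[258,150]],np.float32)*.8
print(c)
def f(x):
    R,t=post(x); return np.concatenate([pix(C,R@p+t)-q for p,q in zip(CORN,c)])
r=least_squares(f,[.63,0,.95]); print(r.x,r.fun)
R,t=post(r.x)
r4=least_squares(lambda x:np.concatenate([pix(C,post(x)[0]@p+post(x)[1]+[0,0,x[3]])-q for p,q in zip(CORN,c)]),[.63,0,.95,0]);print(r4.x,r4.fun)
big=cv2.resize(im[:,:,::-1][20:230,170:420],None,fx=3,fy=3,interpolation=cv2.INTER_CUBIC)
def P(p): return tuple(int(v) for v in (pix(C,R@(np.array(p)/1000)+t)-[170,20])*3)
for i in range(4): cv2.line(big,P(CORN[i]*1000),P(CORN[(i+1)%4]*1000),(0,255,0),1)
cv2.line(big,P([0,0,0]),P([0,0,80]),(0,0,255),1)
for a,b in [((-25,-15,12),(-25,15,12)),((-25,-15,12),(-15,-15,12)),((-25,15,12),(-15,15,12))]: cv2.line(big,P(a),P(b),(255,0,0),1)
q=[(-26,-28,17),(14,-28,17),(14,28,17),(-26,28,17)]
for i in range(4): cv2.line(big,P(q[i]),P(q[(i+1)%4]),(0,255,255),1)
cv2.imwrite('pics/m1.png',big); print(big.shape)
E
```

```text
[[312.8  47.2]
 [366.4 153.6]
 [283.2 204. ]
 [206.4 120. ]]
[0.6399 0.0056 0.9878] [ 1.3602 -0.8432  1.6508  0.0686 -0.67    0.3413 -2.2642  1.0096]
[ 0.6396  0.0062  0.9883 -0.007 ] [ 0.7607  0.4066  0.4402 -0.6298 -0.5847 -1.0047 -0.7236  0.8249]
(630, 750, 3)
```

View pics/m1.png

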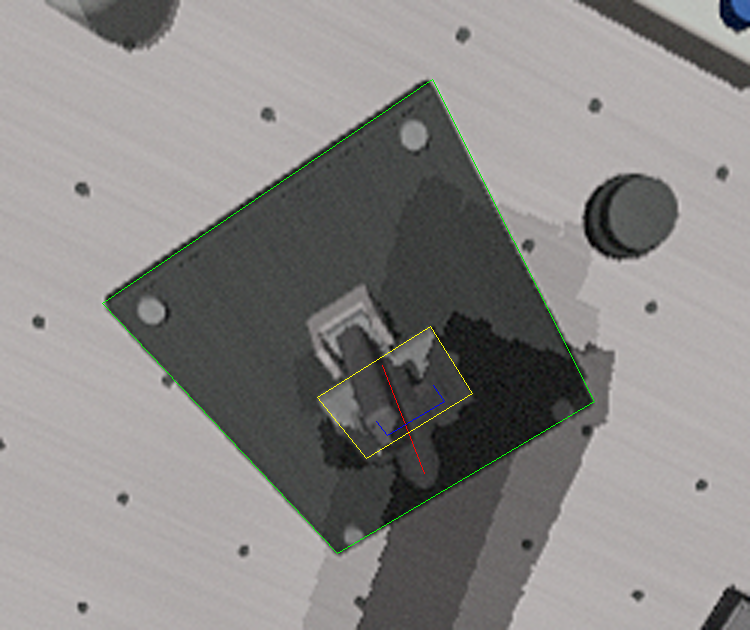

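Call:
jog_arm:
  plan: "1 -16 -381 180 0 0 0;1 -16 -381 180 0 0 0;1 -16 -381 180 0 0 0;1 -16 -381 180 0 0 0;1 -16 -381 180 0 0 0"

```text
t: 4.55
position: [0.4887, 0.221, 0.2663]
orientation: [[0.905, 0.426, 0.001], [0.426, -0.905, -0.0], [0.001, 0.001, -1.0]]
ft_force: [0.8, -0.5, -0.7]
gripper_width: 0.0852
```

Call:
jog_arm:
  plan: "1 -4 -99 47 0 0 -0.05;1 -4 -99 47 0 0 -0.05;1 -4 -99 47 0 0 -0.05;1 -4 -99 47 0 0 -0.05"

```text
t: 5.05
position: [0.4445, 0.3071, 0.2201]
orientation: [[0.882, 0.471, 0.001], [0.471, -0.882, -0.0], [0.0, 0.001, -1.0]]
ft_force: [1.6, -0.0, -0.4]
gripper_width: 0.0858
```

```bash
python3 - <<'E'
from fit import *
np.set_printoptions(precision=4,suppress=True)
im,C=snap('wrist','w2.png'); s=robot.sense(); print(s['t'],s['position'],s['orientation'][:,0])
for r in robot.trace('wrist','wedge'):
    ys,xs=np.nonzero(r['mask']); print(r['score'],xs.mean(),ys.mean(),len(xs),im[r['mask']].mean(0))
    m=r['mask']
    x,e=fitw([(C,m)],[.4485,.309,.49]); print(x,e)
    if e<.3:
        R=Ro.from_euler('z',x[2]).as_matrix(); sm=sil(C,WEDGE,R,np.array([x[0],x[1],.003]))
        big=cv2.resize(im[:,:,::-1],(1280,800)); cs,_=cv2.findContours(sm,0,2); cv2.drawContours(big,cs,-1,(0,255,0),1)
        cs,_=cv2.findContours(cv2.resize(m.astype(np.uint8),(1280,800),interpolation=0),0,2); cv2.drawContours(big,cs,-1,(0,0,255),1)
        cx,cy=int(xs.mean()*2),int(ys.mean()*2); x0=max(0,cx-350); y0=max(0,cy-280)
        cv2.imwrite('pics/w2f.png',big[y0:y0+560,x0:x0+700])
for r in robot.look_for('wrist','wedge_fin')[:2]+robot.look_for('wrist','mat')[:1]: print(r['score'],w(C,r['position']))
E
```

```text
5.1 [0.4449 0.3068 0.2203] [0.8829 0.4696 0.0007]
0.82 316.66823097327074 142.3252397469904 4901 [97.2318 97.6727 97.8951]
[0.4497 0.309  0.4879] 0.0618241175270353
0.56 247.24837374334714 307.17031342400946 1691 [120.1378  38.1425  36.9267]
[ 0.2578 -0.5247  1.2124] 1.0
0.97 [0.4698 0.3231 0.018 ]
0.66 [0.2384 0.3059 0.0142]
0.71 [0.5181 0.3554 0.0022]
```

View pics/w2f.png

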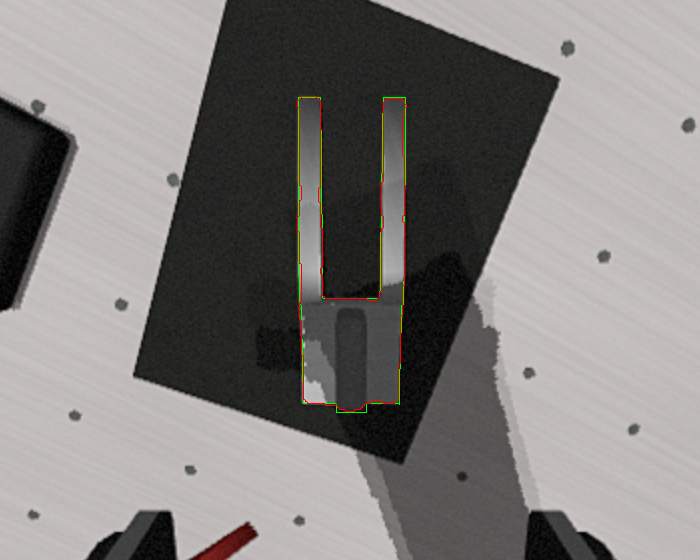

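Call:
jog_arm:
  plan: "1 0 0 60 0 0 0;1 0 0 120 0 0 0;1 0 0 170 0 0 0;1 0 0 194 0 0 0;1 0 0 194 0 0 0"

```text
t: 5.88
position: [0.4434, 0.3067, 0.0245]
orientation: [[0.882, 0.47, -0.003], [0.47, -0.882, -0.002], [-0.003, 0.0, -1.0]]
ft_force: [-0.2, -0.5, 0.0]
gripper_width: 0.0853
```

Call:
jog_arm:
  plan: "-1 0 0 0 0 0 0;-1 0 0 0 0 0 0;-1 0 0 0 0 0 0;-1 0 0 0 0 0 0;-1 0 0 0 0 0 0"
  force: 110

```text
t: 6.5
position: [0.4443, 0.3081, 0.0265]
orientation: [[0.882, 0.471, 0.001], [0.471, -0.882, 0.0], [0.001, 0.0, -1.0]]
ft_force: [-2.3, -1.5, 5.8]
gripper_width: 0.0149
```

```bash
cat > go.py <<'E'
from mt import *
np.set_printoptions(precision=4,suppress=True)
M=[.6399,.0056,.9878]
def rel(R1,p1,R0=None,p0=None):
    s=robot.sense()
    if R0 is None: R0,p0=s['orientation'],s['position']
    return (R0.T@(p1-p0)*1000).round(1), Ro.from_matrix(R0.T@R1).as_rotvec().round(4)
F=np.diag([1.,-1,-1])
def slope(x,y,z,M=M):   # TCP target in post frame, mm
    R,t=post(M); return R@F, R@(np.array([x,y,z])/1000)+t
E
python3 - <<'E'
from go import *
R,p=slope(-170,0,26); print(p,rel(R,p))
R,p=slope(-190,0,130); print(p,rel(R,p)); print(R)
s=robot.sense();print(s['qpos'])
E
```

```text
[ 0.5506 -0.1298  0.0829] (array([-112.5,  436.3,  -56.4]), array([ 0.1223,  0.4789, -0.487 ]))
[ 0.5139 -0.1854  0.1653] (array([-171. ,  468.1, -138.8]), array([ 0.1223,  0.4789, -0.487 ]))
[[ 0.4857  0.8348  0.2591]
 [ 0.7366 -0.5505  0.3929]
 [ 0.4706  0.     -0.8823]]
[  -7.2132   25.6644  -38.2059  106.6921   19.3347   54.1606 -116.0508]
```

Call:
jog_arm:
  plan: "-1 0 0 -60 0 0 0;-1 0 0 -120 0 0 0;-1 0 0 -180 0 0 0;-1 0 0 -240 0 0 0;-1 0 0 -270 0 0 0"

```text
t: 7.12
position: [0.444, 0.3084, 0.2991]
orientation: [[0.882, 0.472, 0.003], [0.472, -0.882, 0.001], [0.003, 0.0, -1.0]]
ft_force: [-0.1, 0.2, -4.0]
gripper_width: 0.0147
```

Call:
jog_arm:
  plan: "-1 -190 474 0 0.122 0.479 -0.487;-1 -190 474 0 0.122 0.479 -0.487;-1 -190 474 0 0.122 0.479 -0.487;-1 -190 474 0 0.122 0.479 -0.487;-1 -190 474 0 0.122 0.479 -0.487"

```text
t: 7.75
position: [0.4662, 0.0979, 0.2928]
orientation: [[0.535, 0.813, 0.229], [0.731, -0.582, 0.357], [0.423, -0.023, -0.906]]
ft_force: [1.1, 0.0, -2.4]
gripper_width: 0.0147
```

```bash
python3 - <<'E'
from go import *
R,_=slope(-190,0,130); print(rel(R,np.array([.5,-.2,.3]))); R,p=slope(-190,0,130);print(rel(R,p),robot.sense()['qpos'],robot.sense()['position'])
E
```

```text
(array([-196.6,  200.7, -105. ]), array([-0.0037,  0.0523, -0.0448]))
(array([-235.5,  206.7,   25.4]), array([-0.0037,  0.0523, -0.0448])) [ 19.8308 -11.6692 -19.6742 112.259  -27.1502  66.8453 -27.6186] [0.4662 0.0979 0.2928]
```

Call:
jog_arm:
  plan: "-1 -197 201 -105 -0.004 0.052 -0.045;-1 -197 201 -105 -0.004 0.052 -0.045;-1 -197 201 -105 -0.004 0.052 -0.045;-1 -197 201 -105 -0.004 0.052 -0.045;-1 -197 201 -105 -0.004 0.052 -0.045"

```text
t: 8.38
position: [0.4993, -0.2017, 0.2993]
orientation: [[0.49, 0.833, 0.256], [0.736, -0.553, 0.391], [0.467, -0.003, -0.884]]
ft_force: [1.3, 0.7, -1.6]
gripper_width: 0.0148
```

```bash
python3 - <<'E'
from go import *
R,p=slope(-200,0,60);print(p,rel(R,p),robot.sense()['qpos'],robot.sense()['position'])
E
```

```text
[ 0.5272 -0.1653  0.0988] (array([-53.2,   3.7, 198.7]), array([-0.0009,  0.0038, -0.0043])) [ 32.6412   6.2679   1.7944  95.671  -28.5167  80.0096   6.3214] [ 0.4993 -0.2017  0.2993]
```

Call:
jog_arm:
  plan: "-1 -16 1 60 0 0.004 -0.004;-1 -32 2 120 0 0.004 -0.004;-1 -53 4 175 0 0.004 -0.004;-1 -53 4 199 0 0.004 -0.004;-1 -53 4 199 0 0.004 -0.004"

```text
t: 9.0
position: [0.5272, -0.161, 0.0974]
orientation: [[0.485, 0.836, 0.255], [0.736, -0.548, 0.397], [0.471, -0.005, -0.882]]
ft_force: [0.1, -0.1, -2.7]
gripper_width: 0.0146
```

```bash
python3 - <<'E'
from go import *
import pickle
im,C=snap('wrist','w3.png'); s=robot.sense(); pickle.dump((im,C,s),open('w3.pkl','wb'))
R,t=post(M); print('tcp in post',R.T@(s['position']-t)*1000)
big=cv2.resize(im[:,:,::-1],(800,500))
cv2.imwrite('pics/w3b.png',big)
E
```

```text
tcp in post [-197.2937    1.0209   58.8485]
```

View pics/w3b.png

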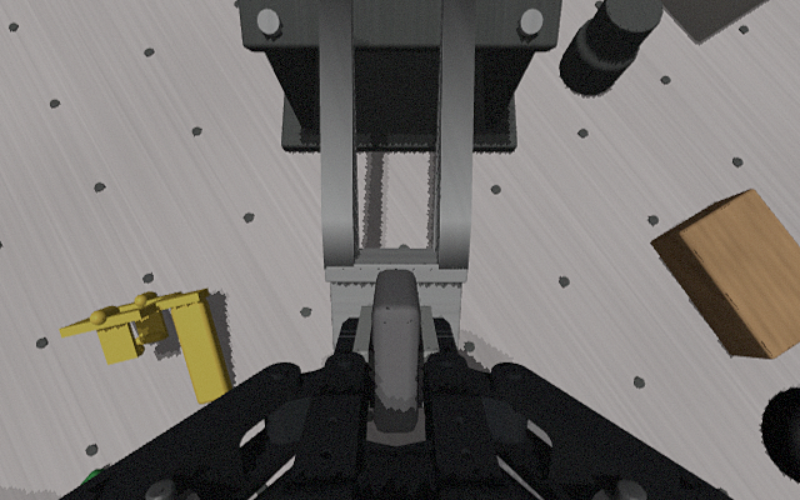

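```bash
python3 - <<'E'
from go import *
import pickle
im,C,s=pickle.load(open('w3.pkl','rb'))
ms=[]
for r in robot.trace('wrist','wedge'):
    ys,xs=np.nonzero(r['mask']); print(r['score'],xs.mean(),ys.mean(),len(xs)); ms.append(r['mask'])
m=max(ms,key=lambda m:m[20:180,250:390].sum())
for v in (20,50,80,110,140,170,190):
    xs=np.nonzero(np.diff(m[v,200:440].astype(int)))[0]+200.5; print(v,xs)
# model prediction
Rt,pt=s['orientation'],s['position']
def pred(dx,dy,dz,yaw,pitch):
    Rw=Rt@F@Ro.from_euler('zy',[yaw,pitch]).as_matrix(); tw=pt+Rt@(np.array([dx,dy,dz])/1000); return Rw,tw
roi=np.zeros((800,1280),bool); roi[0:400,480:800]=1
M2=cv2.resize(m.astype(np.uint8),(1280,800),interpolation=0)
def f(x):
    S=sil(C,WEDGE[:3],*pred(*x)); return ((S!=M2)&roi).sum()/M2[roi].sum()
x0=[5,0,23,0,0]
r=minimize(f,x0,method='Nelder-Mead',options=dict(initial_simplex=np.array([x0]+[np.array(x0)+d for d in np.diag([3,3,3,.03,.03])]),xatol=1e-3,fatol=1e-5,maxiter=600));print(r.x,r.fun)
R,t=post(M)
for p in [(-80,75,0),(-80,-75,0)]: print('low corner',pix(C,R@(np.array(p)/1000)+t)*1.25)
g=cv2.cvtColor(im,cv2.COLOR_RGB2GRAY).astype(float)
for v in (20,25,30): 
    a=g[v-1:v+2].mean(0); d=np.diff(cv2.GaussianBlur(a[None],(5,1),0)[0]); print(v,(d[170:230].argmin()+170.5)*1.25,(d[410:480].argmax()+410.5)*1.25)
for u in (215,230,400,420): 
    a=g[:,u-1:u+2].mean(1); print(u,np.diff(a)[5:80].round()[20:50])
E
```

```text
0.87 316.6436575102832 168.75925488156588 21151
20 [254.5 283.5 351.5 379.5]
50 [255.5 283.5 351.5 379.5]
80 [255.5 284.5 350.5 378.5]
110 [255.5 285.5 349.5 378.5]
140 [256.5 285.5 347.5 378.5]
170 [255.5 286.5 347.5 376.5]
190 [257.5 286.5 346.5 375.5]
[ 5.6808 -0.9359 22.6697 -0.0034  0.0203] 0.032664280235233954
low corner [244.0498  47.5161]
low corner [558.0252  47.1106]
20 278.125 559.375
25 240.625 558.125
30 241.875 556.875
215 [-10. -53. -52.  -6.   5.  27.   6.   5.   0.  -9. -11.  -6. -17.  -3.
  -1.  -3.   4.   1.  -8.  -1.  14.  15.  24.  24.  27.  26.  10.  13.
  -4.  -2.]
230 [  1.   0.  -1.   0.  -1.   1.  -2.   5.  -9.  -2. -15.  -9. -11.  -5.
   2.  -6.  -2.  11.  -6.   4.   3. -11.   7.  -4.   5.   2.  -3.   3.
 -15.   7.]
400 [  1.   3.  -3.  -0.   0.   3.  -1.  -2.   2.  -8. -12.  -6. -14.  -5.
  -6.  -2.  10. -10.   6.   2.  -3.   7.  -3.  -2.  -6.   2.   7.  -9.
   3.  -3.]
420 [-48. -33.  -3. -16.   9.   4.  13.   7.   8.   0. -19. -10.  -4. -11.
  -7.   8.   3.  -5.  -1.   7.  -4.  -1.  -1.  -3.  -3.   6.  -3.   7.
  11.  26.]
```

```bash
cat > st.py <<'E'
from go import *
s=robot.sense();R,t=post(M);print(s['t'],'tcp post',R.T@(s['position']-t)*1000,'F post',R.T@s['ft_force'],'tq post',R.T@s['wrist_torque'],'rotvec',Ro.from_matrix(s['orientation'].T@(R@F)).as_rotvec(),s['gripper_width'])
E
python3 st.py
```

```text
9.1 tcp post [-197.1691    0.1228   59.9445] F post [-1.9303 -0.5625 -1.6076] tq post [0.006  0.786  0.0045] rotvec [ 0.     -0.0009  0.0012] 0.014755510015275171
```

Call:
jog_arm:
  plan: "-1 5 1 15 0 0 0;-1 16 1 28 0 0 0;-1 16 1 30 0 0 0;-1 16 1 30 0 0 0"

```text
t: 9.6
position: [0.5446, -0.1394, 0.0802]
orientation: [[0.485, 0.836, 0.259], [0.737, -0.549, 0.394], [0.471, -0.0, -0.882]]
ft_force: [-0.2, 1.1, -2.3]
gripper_width: 0.0152
```

```bash
python3 st.py; python3 - <<'E'
from go import *
im,C=snap('wrist','w4.png')
ms=[r['mask'] for r in robot.trace('wrist','wedge')]
m=max(ms,key=lambda m:m[20:180,250:390].sum())
for v in (10,20,50,80,110,140,170,190):
    xs=np.nonzero(np.diff(m[v,200:440].astype(int)))[0]+200.5; print(v,xs)
g=cv2.GaussianBlur(cv2.cvtColor(im,cv2.COLOR_RGB2GRAY),(3,3),0).astype(float)
for v in (15,20,25,30,35,40): d=np.diff(g[v]); print(v,d[150:240].argmin()+150.5,d[400:490].argmax()+400.5)
cv2.imwrite('pics/w4b.png',cv2.resize(im[:200,130:510,::-1],(760,400)))
E
python3 st.py
```

```text
9.6 tcp post [-181.193    -0.2622   28.9272] F post [-0.3391  0.8038 -2.4135] tq post [0.0131 0.8116 0.0125] rotvec [-0.0011 -0.0009  0.0012] 0.015238075510260277
10 [254.5 282.5 352.5 379.5]
20 [254.5 281.5 352.5 379.5]
50 [254.5 283.5 351.5 379.5]
80 [255.5 283.5 350.5 378.5]
110 [255.5 284.5 349.5 378.5]
140 [256.5 285.5 347.5 377.5]
170 [256.5 286.5 347.5 376.5]
190 [257.5 285.5 346.5 375.5]
15 165.5 463.5
20 166.5 462.5
25 166.5 461.5
30 167.5 461.5
35 168.5 460.5
40 203.5 459.5
9.7 tcp post [-181.5618   -0.5985   29.3874] F post [-1.6472 -0.7604 -2.5574] tq post [-0.0054  0.7989 -0.0418] rotvec [-0.0003 -0.0008  0.0006] 0.01519751076090661
```

View pics/w4b.png

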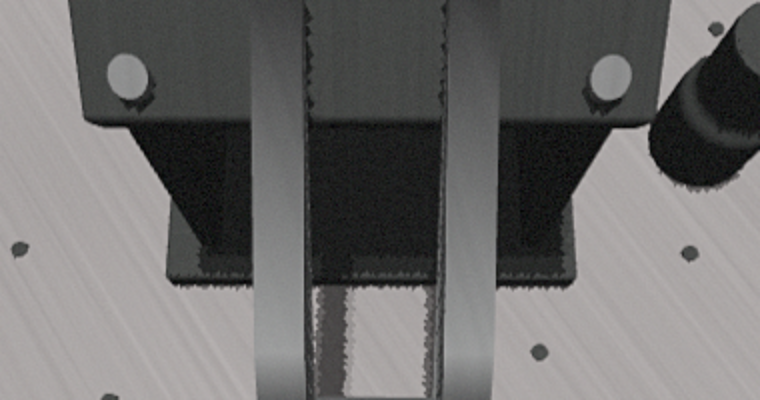

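Call:
jog_arm:
  plan: "-1 0 -1.4 2 0 0 0;-1 0 -1.4 4 0 0 0;-1 0 -1.4 5 0 0 0;-1 0 -1.4 5 0 0 0"

```text
t: 10.2
position: [0.5448, -0.1369, 0.076]
orientation: [[0.485, 0.835, 0.259], [0.737, -0.55, 0.394], [0.472, -0.0, -0.882]]
ft_force: [-0.4, -0.2, -1.6]
gripper_width: 0.0145
```

```bash
python3 st.py
```

```text
10.2 tcp post [-181.2725    0.9598   24.1233] F post [-1.0896  0.2494 -1.2648] tq post [0.0509 0.6944 0.063 ] rotvec [-0.0007 -0.0011  0.0008] 0.014536503003380179
```

Call:
jog_arm:
  plan: "-1 0 0 1 0 0 0;-1 0 0 1.5 0 0 0;-1 0 0 1.5 0 0 0"

```text
t: 10.58
position: [0.5453, -0.1368, 0.0751]
orientation: [[0.485, 0.835, 0.26], [0.736, -0.55, 0.394], [0.472, 0.001, -0.882]]
ft_force: [-4.3, -3.6, 4.4]
gripper_width: 0.0147
```

```bash
python3 st.py
```

```text
10.575 tcp post [-181.3849    0.5281   23.236 ] F post [-2.6988  1.6561  6.3724] tq post [0.3743 0.2742 0.1862] rotvec [ 0.0003 -0.0011  0.0006] 0.014703361629095581
```

Call:
jog_arm:
  plan: "-1 4 0 -0.7 0 0 0;-1 10 0 -0.7 0 0 0;-1 16 0 -0.7 0 0 0;-1 22 0 -0.7 0 0 0;-1 27 0 -0.7 0 0 0"

```text
t: 11.2
position: [0.5586, -0.1167, 0.0886]
orientation: [[0.485, 0.835, 0.26], [0.737, -0.55, 0.393], [0.471, 0.001, -0.882]]
ft_force: [-3.2, -4.8, 4.2]
gripper_width: 0.0148
```

```bash
python3 st.py; python3 - <<'E'
from go import *
im,C=snap('wrist','w5.png')
cv2.imwrite('pics/w5b.png',cv2.resize(im[:200,180:450,::-1],(756,560)))
E
```

```text
11.2 tcp post [-153.8134    0.5737   23.7328] F post [-3.1241  0.0041  6.3868] tq post [-0.0135  0.6379 -0.0034] rotvec [ 0.0003 -0.001   0.0011] 0.014752118375253786
```

View pics/w5b.png

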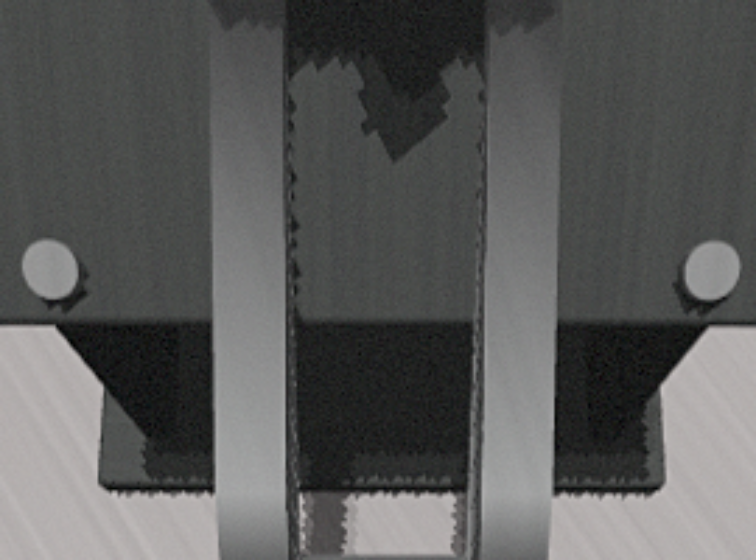

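Call:
jog_arm:
  plan: "-1 5 -0.6 0 0 0 0;-1 11 -0.6 0 0 0 0;-1 17 -0.6 0 0 0 0;-1 23 -0.6 0 0 0 0;-1 29 -0.6 0 0 0 0"

```text
t: 11.88
position: [0.5719, -0.0956, 0.1022]
orientation: [[0.485, 0.835, 0.26], [0.737, -0.55, 0.393], [0.471, 0.001, -0.882]]
ft_force: [-4.4, -7.0, 6.2]
gripper_width: 0.015
```

```bash
python3 st.py
```

```text
11.875 tcp post [-125.373     1.0179   24.0276] F post [-4.3791 -0.1755  9.3604] tq post [-0.003   1.1536 -0.0536] rotvec [ 0.0007 -0.0006  0.0006] 0.014968198136442075
```

Call:
jog_arm:
  plan: "-1 5 0 -0.2 0 0 0;-1 11 0 -0.2 0 0 0;-1 17 0 -0.2 0 0 0;-1 23 0 -0.2 0 0 0;-1 28 0 -0.2 0 0 0"

```text
t: 12.5
position: [0.5849, -0.0758, 0.115]
orientation: [[0.486, 0.835, 0.259], [0.737, -0.551, 0.392], [0.47, 0.0, -0.883]]
ft_force: [-6.5, -8.4, 5.3]
gripper_width: 0.0148
```

```bash
python3 st.py
```

```text
12.5 tcp post [-98.3979   1.1016  24.1706] F post [-6.8725  0.7703  9.6442] tq post [-0.0303  1.8272  0.0155] rotvec [0.0005 0.0006 0.    ] 0.014821583673490056
```

Call:
jog_arm:
  plan: "-1 6 0 0 0 0 0;-1 12 0 0 0 0 0;-1 18 0 0 0 0 0;-1 24 0 0 0 0 0;-1 30 0 0 0 0 0"

```text
t: 13.12
position: [0.5998, -0.053, 0.1295]
orientation: [[0.485, 0.835, 0.26], [0.737, -0.55, 0.393], [0.471, 0.001, -0.882]]
ft_force: [-4.0, -6.4, 5.1]
gripper_width: 0.0147
```

```bash
python3 st.py
```

```text
13.125 tcp post [-67.5788   1.1601  24.1897] F post [-4.255  -0.1497  8.0773] tq post [ 0.0138  1.3428 -0.0551] rotvec [ 0.0005 -0.0003  0.0005] 0.014747039166604171
```

Call:
jog_arm:
  plan: "-1 4 0 0 0 0 0;-1 6 0 0 0 0 0;-1 6 0 0 0 0 0"

```text
t: 13.5
position: [0.603, -0.0482, 0.1326]
orientation: [[0.485, 0.835, 0.26], [0.737, -0.55, 0.393], [0.471, 0.001, -0.882]]
ft_force: [-3.2, -4.7, 5.5]
gripper_width: 0.0148
```

```bash
python3 st.py; python3 - <<'E'
from go import *
a,C=snap('wrist','w6.png');b,_=snap('scene','s6.png')
A=cv2.resize(a[0:200,170:470,::-1],(600,400)); B=cv2.resize(b[180:280,320:420,::-1],(400,400),interpolation=cv2.INTER_CUBIC)
cv2.imwrite('pics/c6.png',cv2.resize(np.hstack([A,B]),(800,320)))
for l in ['clip_jaws','clip_tab','clip']:
    for r in robot.look_for('wrist',l)[:2]: p=w(C,r['position']); R,t=post(M); print(l,r['score'],R.T@(p-t)*1000)
E
```

```text
13.5 tcp post [-61.0769   1.2131  24.1766] F post [-2.4899  0.0855  7.5378] tq post [-0.0589  1.0385  0.0144] rotvec [ 0.0005 -0.0009  0.0012] 0.014822514798454312
clip_jaws 0.74 [ 6.9467  1.5551 32.0531]
clip_tab 0.81 [10.1824 -1.2414 39.9455]
clip 0.93 [11.3061 -1.7409 38.8556]
clip 0.47 [-19.1636  -5.0598  42.0041]
```

View pics/c6.png

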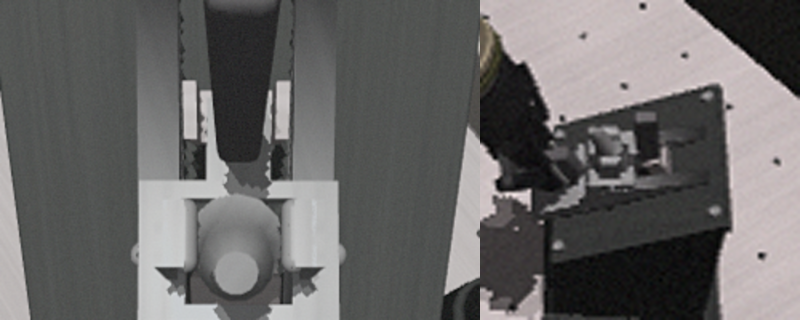

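Call:
jog_arm:
  plan: "-1 -15 0 -0.5 0 0 0;-1 -40 0 -1 0 0 0;-1 -70 0 -1.5 0 0 0;-1 -105 0 -2 0 0 0;-1 -140 0 -2 0 0 0"

```text
t: 14.38
position: [0.5331, -0.1515, 0.0665]
orientation: [[0.484, 0.836, 0.257], [0.737, -0.548, 0.395], [0.472, -0.002, -0.882]]
ft_force: [-0.5, -0.1, -3.4]
gripper_width: 0.0146
```

Call:
jog_arm:
  plan: "-1 -20 0 -40 0 0 0;-1 -30 0 -90 0 0 0;-1 -35 0 -140 0 0 0;-1 -35 0 -180 0 0 0;-1 -35 0 -180 0 0 0"

```text
t: 15.0
position: [0.4708, -0.2502, 0.2119]
orientation: [[0.485, 0.834, 0.262], [0.737, -0.551, 0.391], [0.471, 0.003, -0.882]]
ft_force: [0.9, 1.2, -3.7]
gripper_width: 0.0145
```

```bash
python3 st.py; python3 - <<'E'
from go import *
# wedge back at its first place
Rw=Ro.from_euler('z',.488).as_matrix()@F; p=np.array([.4434+.015,.3070+.008,.30]); print(robot.sense()['position'],robot.sense()['qpos'],rel(Rw,p))
b,C=snap('scene','s7.png')
for l in ['clip_jaws','clip_tab','clip']:
    for r in robot.look_for('scene',l)[:3]: q=w(C,r['position']); R,t=post(M); print(l,r['score'],R.T@(q-t)*1000)
cv2.imwrite('pics/s7b.png',cv2.resize(b[180:280,310:430,::-1],(720,600),interpolation=cv2.INTER_CUBIC))
E
```

```text
15.0 tcp post [-236.7418    0.3588  207.7255] F post [-0.4407 -0.0811 -4.002 ] tq post [-0.0397  0.8015 -0.0172] rotvec [ 0.0033 -0.0003  0.001 ] 0.014494024022999355
[ 0.4708 -0.2502  0.2119] [ 37.1885  10.8408   3.6366 101.2813 -29.826   73.9212  17.3556] (array([ 452. , -321.5,  140.2]), array([-0.1191, -0.4808,  0.4898]))
clip_jaws 0.74 [-226.665   145.9034   -9.4748]
clip_jaws 0.68 [-350.3306  192.1468   62.669 ]
clip_jaws 0.55 [14.6822 -3.8442 36.8651]
clip_tab 0.76 [15.2006 -1.2447 34.7241]
clip_tab 0.64 [-347.6376  197.194    59.7153]
clip_tab 0.47 [-228.9155  145.3141   -8.6335]
clip 0.87 [21.5911 -5.559  32.0375]
clip 0.63 [-352.7548  192.7907   60.2014]
clip 0.51 [ 253.3215  121.1858 -267.849 ]
```

View pics/s7b.png

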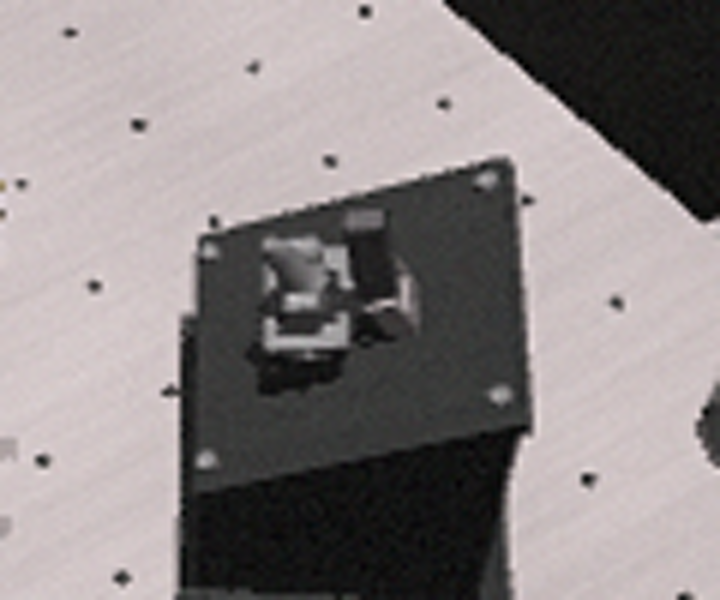

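Call:
jog_arm:
  plan: "-1 21 0 -42 0 0 0;-1 42 0 -79 0 0 0;-1 452 -321 140 -0.119 -0.481 0.49;-1 452 -321 140 -0.119 -0.481 0.49;-1 452 -321 140 -0.119 -0.481 0.49"

```text
t: 15.82
position: [0.4679, -0.0999, 0.2977]
orientation: [[0.771, 0.627, 0.108], [0.612, -0.778, 0.145], [0.175, -0.046, -0.983]]
ft_force: [1.4, 1.1, -2.8]
gripper_width: 0.0145
```

```bash
cat > tow.py <<'E'
from go import *
Rw=Ro.from_euler('z',.488).as_matrix()@F; print(robot.sense()['t'],robot.sense()['position'],robot.sense()['qpos'])
for z in (.30,.027): print(rel(Rw,np.array([.4584,.315,z])))
E
python3 tow.py
```

```text
15.825 [ 0.4679 -0.0999  0.2977] [ 22.4379  -3.549   -8.5692 101.8385 -10.3665  77.7831 -35.6315]
(array([ 246.9, -328.7,   56.9]), array([-0.0624, -0.1712,  0.186 ]))
(array([ 199.1, -316.2,  325.4]), array([-0.0624, -0.1712,  0.186 ]))
```

Call:
jog_arm:
  plan: "-1 247 -329 57 -0.062 -0.171 0.186;-1 247 -329 57 -0.062 -0.171 0.186;-1 247 -329 57 -0.062 -0.171 0.186;-1 247 -329 57 -0.062 -0.171 0.186;-1 247 -329 57 -0.062 -0.171 0.186"

```text
t: 16.45
position: [0.4601, 0.1934, 0.2993]
orientation: [[0.882, 0.472, 0.0], [0.472, -0.882, 0.002], [0.002, -0.002, -1.0]]
ft_force: [1.3, -0.1, -3.3]
gripper_width: 0.0147
```

```bash
python3 tow.py
```

```text
16.45 [0.4601 0.1934 0.2993] [  2.4181   3.1568 -31.3368  94.6979   1.5437  82.5165 -90.9249]
(array([  55.9, -108. ,   -0.4]), array([-0.002 , -0.0016,  0.0034]))
(array([  55.5, -107.4,  272.6]), array([-0.002 , -0.0016,  0.0034]))
```

Call:
jog_arm:
  plan: "-1 28 -54 0 0 0 0.003;-1 56 -108 0 0 0 0.003;-1 56 -108 60 0 0 0.003;-1 56 -108 120 0 0 0.003;-1 56 -108 180 0 0 0.003"

```text
t: 17.08
position: [0.4588, 0.3132, 0.1177]
orientation: [[0.883, 0.469, 0.0], [0.469, -0.883, 0.002], [0.001, -0.002, -1.0]]
ft_force: [1.6, 0.4, -2.6]
gripper_width: 0.0148
```

Call:
jog_arm:
  plan: "-1 0 0 50 0 0 0;-1 0 0 80 0 0 0;-1 0 0 88 0 0 0;-1 0 0 90 0 0 0;-1 0 0 90 0 0 0"

```text
t: 17.7
position: [0.4612, 0.3137, 0.032]
orientation: [[0.884, 0.468, 0.004], [0.468, -0.884, 0.003], [0.005, -0.001, -1.0]]
ft_force: [-0.2, -0.2, -1.4]
gripper_width: 0.0149
```

```bash
python3 tow.py; python3 -c "
from h import *;print(robot.sense()['ft_force'])"
```

```text
17.7 [0.4612 0.3137 0.032 ] [ -10.7483   25.7749  -33.6284  104.3718   17.1758   54.6557 -113.8327]
(array([  -0.5,   -2.8, -268. ]), array([-0.0012, -0.0051, -0.0011]))
(array([-1.9, -2.5,  5. ]), array([-0.0012, -0.0051, -0.0011]))
[-0.1884321  -0.16517792 -1.44190146]
```

Call:
jog_arm:
  plan: "-1 0 0 2 0 0 0;-1 0 0 4 0 0 0;-1 0 0 4 0 0 0"

```text
t: 18.08
position: [0.4608, 0.313, 0.0269]
orientation: [[0.884, 0.468, 0.003], [0.468, -0.884, 0.002], [0.004, -0.001, -1.0]]
ft_force: [-0.3, 0.0, -2.3]
gripper_width: 0.0146
```

Call:
jog_arm:
  plan: "-1 0 0 1.5 0 0 0;-1 0 0 2 0 0 0;-1 0 0 2 0 0 0"

```text
t: 18.45
position: [0.4612, 0.3134, 0.0265]
orientation: [[0.884, 0.468, 0.004], [0.468, -0.884, 0.002], [0.005, -0.0, -1.0]]
ft_force: [-5.4, -4.2, 15.7]
gripper_width: 0.0147
```

Call:
jog_arm:
  plan: "0 0 0 -0.5 0 0 0;1 0 0 -0.5 0 0 0;1 0 0 -0.5 0 0 0;1 0 0 -0.5 0 0 0;1 0 0 -15 0 0 0"

```text
t: 19.08
position: [0.46, 0.3126, 0.0395]
orientation: [[0.884, 0.468, 0.001], [0.468, -0.884, 0.001], [0.001, -0.001, -1.0]]
ft_force: [0.1, -0.1, 1.4]
gripper_width: 0.0852
```

Call:
jog_arm:
  plan: "1 0 0 -60 0 0 0;1 0 0 -120 0 0 0;1 0 0 -180 0 0 0;1 0 0 -240 0 0 0;1 0 0 -300 0 0 0"

```text
t: 19.7
position: [0.4592, 0.3122, 0.3432]
orientation: [[0.884, 0.468, 0.004], [0.468, -0.884, 0.003], [0.005, -0.001, -1.0]]
ft_force: [1.5, 0.6, -0.4]
gripper_width: 0.0857
```

```bash
python3 - <<'E'
from go import *
s=robot.sense();print(s['t'],s['position'],s['gripper_width'])
im,C=snap('wrist','w8.png')
for r in robot.trace('wrist','wedge'):
    x,e=fitw([(C,r['mask'])],[.466,.316,.488]); print(x,e)
R,p=slope(20,0,170); print(p,rel(R,p))
tm,Ct=snap('top','t8.png')
for l,dx,dy,h,x0 in [('mat',120,90,3,[.51,.355,.15]),('tray',100,85,25,[.487,-.332,0.])]:
  for n,c in (('top',Ct),('wrist',C)):
    if l=='tray' and n=='wrist': continue
    rs=robot.trace(n,l)
    if not rs: continue
    m=rs[0]['mask'].astype(np.uint8)
    hull=cv2.convexHull(cv2.findContours(m,0,2)[0][0]) if l=='x' else None
    M2=cv2.resize(m,(1280,800),interpolation=0)
    if l=='mat' : 
        pass
    P=[box(-dx,dx,-dy,dy,0,h)]
    def f(x):
        S=sil(c,P,Ro.from_euler('z',x[2]).as_matrix(),np.array([x[0],x[1],0])); return ((S!=M2)&~((S==1)&(M2==0)&(l=='mat'))).sum()/M2.sum()+ (S.sum()*1e-9) + (((S==1)&(M2==0)).sum()/M2.sum()*.5 if l=='mat' else 0)
    S0=np.array([x0]+[np.array(x0)+d for d in np.diag([.02,.02,.2])])
    r=minimize(f,x0,method='Nelder-Mead',options=dict(initial_simplex=S0)); print(l,n,rs[0]['score'],m.sum(),r.x,r.fun)
E
```

```text
19.7 [0.4592 0.3122 0.3432] 0.08568923631316383
[0.2172 0.3292 1.0753] 1.8902298850574712
[0.423  0.3613 0.4663] 0.8143162802580316
[ 0.6056 -0.0465  0.2994] (array([-41.5, 386.4,  47.2]), array([ 0.1244,  0.4652, -0.4896]))
mat top 0.65 1477 [ 0.5298  0.2971 -0.2857] 0.9762361295267433
mat wrist 0.78 15311 [0.4935 0.3454 0.1466] 0.10051587432577885
tray top 0.85 3656 [ 0.4872 -0.3307 -0.042 ] 0.01177620196498906
```

Call:
jog_arm:
  plan: "1 -41 386 20 0.124 0.465 -0.49;1 -41 386 20 0.124 0.465 -0.49;1 -41 386 20 0.124 0.465 -0.49;1 -41 386 20 0.124 0.465 -0.49;1 -41 386 20 0.124 0.465 -0.49"

```text
t: 20.62
position: [0.5492, 0.0895, 0.3246]
orientation: [[0.496, 0.832, 0.246], [0.739, -0.554, 0.383], [0.456, -0.008, -0.89]]
ft_force: [1.3, 0.8, -1.5]
gripper_width: 0.0855
```

```bash
python3 - <<'E'
from go import *
R,p=slope(20,0,190); print(p,rel(R,p),robot.sense()['qpos'])
E
```

```text
[ 0.6004 -0.0543  0.3171] (array([-84.3, 122.3, -35.8]), array([-0.0053,  0.0168, -0.0075])) [ 19.6976  -1.6117 -19.5577 100.518  -25.1142  67.6013 -26.7338]
```

Call:
jog_arm:
  plan: "1 -84 122 -36 -0.005 0.017 -0.007;1 -84 122 -36 -0.005 0.017 -0.007;1 -84 122 -36 -0.005 0.017 -0.007;1 -84 122 -36 -0.005 0.017 -0.007"

```text
t: 21.12
position: [0.5999, -0.0557, 0.316]
orientation: [[0.494, 0.831, 0.257], [0.733, -0.557, 0.391], [0.468, -0.005, -0.884]]
ft_force: [0.6, 1.2, -1.5]
gripper_width: 0.0856
```

```bash
cat > clip.py <<'E'
from go import *
CLIP=[box(-20,-15,-28,28,0,5),box(15,20,-28,28,0,5),box(-20,20,-28,-15,0,5),box(-20,20,15,28,0,5),box(15,44,-9,9,0,5),box(24,44,-6,6,5,70)]
def cpose(x): # x,y,z mm in post frame, pitch, yaw
    R,t=post(M); return R@Ro.from_euler('ZY',[x[4],x[3]]).as_matrix(), R@(np.array(x[:3])/1000)+t
def fitc(obs,x0,parts=CLIP):
    big=[(C,cv2.resize(m.astype(np.uint8),(1280,800),interpolation=0)) for C,m in obs]
    P=[box(-20,20,-28,28,0,5)]+parts[4:]+[box(-9,9,-20,-15,5,27),box(-9,9,15,20,5,27)]
    def f(x):
        return np.mean([(sil(C,P,*cpose(x))!=cv2.morphologyEx(m,cv2.MORPH_CLOSE,np.ones((25,25),np.uint8))).sum()/m.sum() for C,m in big])
    S=np.array([x0]+[np.array(x0)+d for d in np.diag([5,3,5,.15,.08])])
    r=minimize(f,x0,method='Nelder-Mead',options=dict(initial_simplex=S,xatol=1e-2,fatol=1e-5,maxiter=500)); return r.x,r.fun
def draw(im,C,x):
    big=cv2.resize(im[:,:,::-1],(1280,800)); 
    for P in CLIP[4:]+[box(-20,20,-28,28,0,5)]:
        R,t=cpose(x); q=np.array([pix(C,R@p+t) for p in P])*2
        for i in range(8):
            for b in (1,2,4):
                if not i&b: cv2.line(big,tuple(q[i].astype(int)),tuple(q[i|b].astype(int)),(0,255,0),1)
    return big
E
python3 - <<'E'
from clip import *
import pickle
im,C=snap('wrist','w9.png'); s=robot.sense(); print(s['t'],s['position'])
R,t=post(M)
ms=robot.trace('wrist','clip'); 
for r in ms:
    ys,xs=np.nonzero(r['mask']); print(r['score'],xs.mean(),ys.mean(),len(xs),im[r['mask']].mean(0))
pickle.dump((im,C,[r['mask'] for r in ms]),open('w9.pkl','wb'))
for l in ['clip_tab','clip_jaws','clip','post']:
    for r in robot.look_for('wrist',l)[:2]: p=w(C,r['position']); print(l,r['score'],R.T@(p-t)*1000,pix(C,p))
c=pix(C,R@np.array([.01,0,.03])+t)
best=min(ms,key=lambda r:np.hypot(*(np.array(np.nonzero(r['mask'])).mean(1)[::-1]-c)))
x,e=fitc([(C,best['mask'])],[0,0,26,.3,0]);print(x,e)
big=draw(im,C,x); cs,_=cv2.findContours(cv2.resize(best['mask'].astype(np.uint8),(1280,800),interpolation=0),0,2);cv2.drawContours(big,cs,-1,(0,0,255),1)
u,v=(c*2).astype(int); cv2.imwrite('pics/w9b.png',cv2.resize(big[max(0,v-170):v+170,max(0,u-200):u+200],(700,595)))
E
```

```text
21.175 [ 0.5997 -0.0536  0.3167]
0.93 315.7202156334232 197.2210242587601 1855 [144.6836 145.1278 145.4712]
clip_tab 0.65 [ 4.0847 -3.1697 29.0159] [319.1904 197.7758]
clip_tab 0.62 [-227.6238  130.9713  -10.9276] [225.6959 346.2355]
clip_jaws 0.97 [ 3.0997 -0.8558 25.5611] [317.0086 197.7309]
clip_jaws 0.88 [-223.2819  128.4305  -11.074 ] [227.204  343.6788]
clip 0.92 [-225.5031  132.2423   -4.0408] [223.2133 348.7751]
clip 0.7 [ 2.9083 -4.2621 31.5952] [320.2562 199.5551]
post 0.83 [ 7.2965 -1.3232 46.7938] [317.4561 199.9208]
[-4.9556  0.3529 29.9741  0.277  -0.0108] 0.3513477088948787
```

View pics/w9b.png

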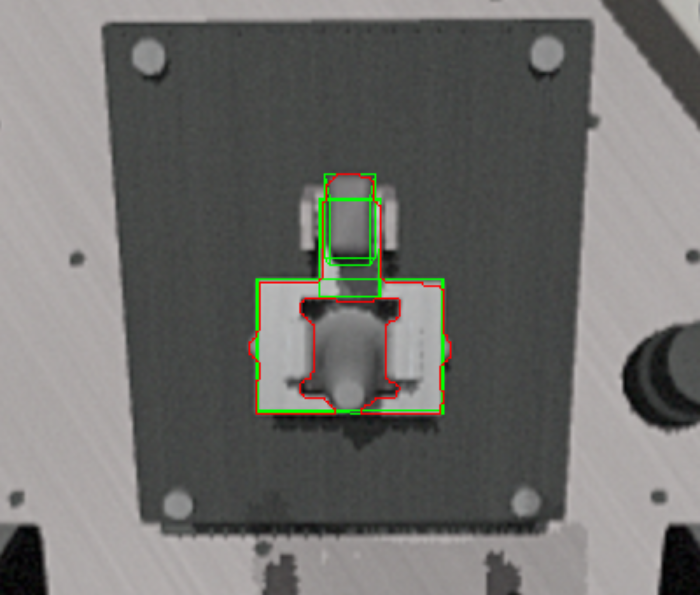

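```bash
cat > tc.py <<'E'
from clip import *
X=[-4.96,.35,30,.277,-.01]
def ct(zc,X=X):
    R,t=cpose(X); return R@F, R@(np.array([34,0,zc])/1000)+t
if __name__=='__main__':
    s=robot.sense();print(s['t'],s['position'],s['qpos'],s['ft_force'],s['gripper_width'])
    for z in (120,31): R,p=ct(z); print(p,rel(R,p))
E
python3 tc.py
```

```text
21.425 [ 0.5998 -0.0518  0.3185] [ 26.1971   8.1932 -12.2335  91.3665 -25.8187  72.6283 -13.2164] [ 0.3234  0.5705 -0.9457] 0.0852830069176964
[ 0.6343 -0.0034  0.2886] (array([38.4,  2.1, 54.2]), array([ 0.0006, -0.2749,  0.0077]))
[0.6445 0.0124 0.2016] (array([ 14.3,   1.9, 139.9]), array([ 0.0006, -0.2749,  0.0077]))
```

Call:
jog_arm:
  plan: "1 38 2 54 0 -0.275 0.008;1 38 2 54 0 -0.275 0.008;1 38 2 54 0 -0.275 0.008;1 30 2 84 0 -0.275 0.008;1 22 2 112 0 -0.275 0.008"

```text
t: 22.05
position: [0.6414, 0.0041, 0.2295]
orientation: [[0.549, 0.827, 0.117], [0.808, -0.562, 0.178], [0.213, -0.003, -0.977]]
ft_force: [0.6, -0.1, -0.2]
gripper_width: 0.0853
```

```bash
python3 tc.py
```

```text
22.05 [0.6414 0.0041 0.2295] [ 13.5355  17.4826 -15.4352  87.2603  -5.9307  68.9911 -33.3307] [ 0.5828 -0.1173 -0.2416] 0.08531338186927095
[ 0.6343 -0.0034  0.2886] (array([  2.6,  -1.8, -60. ]), array([ 0.0025, -0.0013, -0.0041]))
[0.6445 0.0124 0.2016] (array([ 2.4, -2. , 29. ]), array([ 0.0025, -0.0013, -0.0041]))
```

Call:
jog_arm:
  plan: "1 1 -1 15 0 0 0;1 2 -1.5 29 0 0 0;1 2 -1.5 29 0 0 0;1 2 -1.5 29 0 0 0"

```text
t: 22.55
position: [0.6451, 0.013, 0.2028]
orientation: [[0.548, 0.829, 0.116], [0.809, -0.56, 0.177], [0.212, -0.003, -0.977]]
ft_force: [0.9, -0.2, -0.3]
gripper_width: 0.0853
```

Call:
jog_arm:
  plan: "-1 0 0 0 0 0 0;-1 0 0 0 0 0 0;-1 0 0 0 0 0 0;-1 0 0 0 0 0 0;-1 0 0 0 0 0 0"
  force: 60

```text
t: 23.18
position: [0.6447, 0.0134, 0.2019]
orientation: [[0.548, 0.829, 0.115], [0.81, -0.56, 0.177], [0.211, -0.004, -0.977]]
ft_force: [-1.2, -0.1, 1.1]
gripper_width: 0.0108
```

```bash
python3 tc.py; python3 st.py
```

```text
23.175 [0.6447 0.0134 0.2019] [ 12.817   18.8935 -15.7193  88.8313  -5.4424  66.0517 -33.9345] [-1.1641 -0.075   1.1122] 0.010824954114348294
[ 0.6343 -0.0034  0.2886] (array([ -1. ,   0.5, -88.9]), array([ 0.0008,  0.0002, -0.002 ]))
[0.6445 0.0124 0.2016] (array([-1. ,  0.4,  0.1]), array([ 0.0008,  0.0002, -0.002 ]))
23.175 tcp post [37.1562  0.3105 50.3116] F post [-0.0973  0.9305  1.3124] tq post [ 0.1816  0.2834 -0.0969] rotvec [-0.0003  0.2772 -0.0118] 0.010824954114348294
```

```bash
python3 - <<'E'
from tc import *
R0,p0=ct(31)
for X1 in ([-4,.35,32,.2,-.01],[-2,.35,34,.1,-.005],[0,.35,38,0,0],[0,.35,55,0,0],[0,.35,75,0,0],[0,.35,125,0,0]):
    R,p=ct(31,X1); print(X1,rel(R,p,R0,p0))
E
```

```text
[-4, 0.35, 32, 0.2, -0.01] (array([-2.1, -0. , -4.7]), array([-0.   ,  0.077,  0.   ]))
[-2, 0.35, 34, 0.1, -0.005] (array([ -4.2,  -0.2, -10.2]), array([-0.0009,  0.177 , -0.0049]))
[0, 0.35, 38, 0, 0] (array([ -7.2,  -0.4, -17.2]), array([-0.0014,  0.277 , -0.0099]))
[0, 0.35, 55, 0, 0] (array([-11.8,  -0.4, -33.5]), array([-0.0014,  0.277 , -0.0099]))
[0, 0.35, 75, 0, 0] (array([-17.3,  -0.4, -52.8]), array([-0.0014,  0.277 , -0.0099]))
[0, 0.35, 125, 0, 0] (array([ -31. ,   -0.4, -100.9]), array([-0.0014,  0.277 , -0.0099]))
```

Call:
jog_arm:
  plan: "-1 -2 0 -4.7 0 0.077 0;-1 -4.2 -0.2 -10 0 0.177 -0.005;-1 -7.2 -0.4 -17 0 0.277 -0.01;-1 -7.2 -0.4 -17 0 0.277 -0.01"
  force: 100

```text
t: 23.68
position: [0.6378, 0.0019, 0.2162]
orientation: [[0.491, 0.831, 0.259], [0.734, -0.556, 0.391], [0.469, -0.002, -0.883]]
ft_force: [-0.3, -0.6, -0.7]
gripper_width: 0.0106
```

```bash
python3 st.py
```

```text
23.675 tcp post [32.1171 -0.2878 69.2389] F post [-0.9658 -0.0556 -0.3251] tq post [-0.0188  0.5652 -0.0332] rotvec [ 0.0015  0.0019 -0.006 ] 0.010618251611273449
```

Call:
jog_arm:
  plan: "-1 1 0 -15 0 0 0;-1 1.5 0 -35 0 0 0;-1 1.5 0 -60 0 0 0;-1 1.5 0 -90 0 0 0;-1 1.5 0 -120 0 0 0"

```text
t: 24.3
position: [0.608, -0.0405, 0.3255]
orientation: [[0.486, 0.835, 0.258], [0.737, -0.55, 0.392], [0.469, 0.0, -0.883]]
ft_force: [1.7, -0.1, -1.3]
gripper_width: 0.0108
```

```bash
python3 - <<'E'
from clip import *
s=robot.sense(); print(s['ft_force'],s['position'],s['gripper_width'],s['t'])
# clip upright (z up) over tray; clip yaw options, tray yaw -.042
for yaw in (0.4,.988,-.042):
  for z in (.30,):
    Rt=Ro.from_euler('z',yaw).as_matrix(); o=np.array([.487,-.331,0])
    # clip body is x -20..44: centre the origin a bit
    R=Rt@F; p=o+Rt@np.array([.034-.010,0,0])+[0,0,z]
    print(yaw,p,rel(R,p))
im,C=snap('wrist','w10.png')
ms=robot.trace('wrist','clip')
for r in ms:
    ys,xs=np.nonzero(r['mask']); print(r['score'],xs.mean(),ys.mean(),len(xs),xs.min(),xs.max(),ys.min(),ys.max())
E
```

```text
[ 1.6953 -0.0677 -1.28  ] [ 0.608  -0.0405  0.3255] 0.010819130837162372 24.3
0.4 [ 0.5091 -0.3217  0.3   ] (array([-267.4,   72.1, -113.1]), array([-0.1436, -0.474 ,  0.5764]))
0.988 [ 0.5002 -0.311   0.3   ] (array([-263.8,   58.8, -111.3]), array([-0.    , -0.4883,  0.0002]))
-0.042 [ 0.511 -0.332  0.3  ] (array([-274.1,   79.4, -116.7]), array([-0.2513, -0.444 ,  1.0089]))
0.81 316.4274685087363 266.2962210483543 2461 272 359 221 315
0.45 204.56666666666666 347.81111111111113 90 198 212 343 354
```

Call:
jog_arm:
  plan: "-1 -264 59 -111 0 -0.488 0;-1 -264 59 -111 0 -0.488 0;-1 -264 59 -111 0 -0.488 0;-1 -264 59 -111 0 -0.488 0;-1 -264 59 -111 0 -0.488 0"

```text
t: 25.02
position: [0.4994, -0.3132, 0.2968]
orientation: [[0.552, 0.834, -0.001], [0.834, -0.552, 0.0], [-0.0, -0.001, -1.0]]
ft_force: [0.5, 0.5, -1.8]
gripper_width: 0.0103
```

```bash
cat > tr.py <<'E'
from clip import *
s=robot.sense(); print(s['t'],s['position'],s['ft_force'],s['gripper_width'])
Rt=Ro.from_euler('z',.988).as_matrix()
for z in (.30,.045): print(rel(Rt@F,np.array([.5002,-.311,z])))
E
python3 tr.py; python3 - <<'E'
from clip import *
im,C=snap('wrist','w11.png'); s=robot.sense(); ms=robot.trace('wrist','clip')
m=max(ms,key=lambda r:r['mask'].sum())['mask']
# clip in tool frame: dx(34 nominal),dy,zc(31 nominal),pitch,yaw
Rt,pt=s['orientation'],s['position']
P=[box(-20,20,-28,28,0,5),CLIP[4],box(-9,9,-20,-15,5,27),box(-9,9,15,20,5,27)]
M2=cv2.morphologyEx(cv2.resize(m.astype(np.uint8),(1280,800),interpolation=0),cv2.MORPH_CLOSE,np.ones((41,41),np.uint8))
ys,xs=np.nonzero(M2);print(xs.min(),xs.max(),ys.min(),ys.max())
roi=np.zeros_like(M2,bool)
def pose(x):
    R=Rt@F@Ro.from_euler('ZY',[x[4],x[3]]).as_matrix(); return R, pt-R@(np.array([x[0],x[1],x[2]])/1000)
def f(x): return (sil(C,P,*pose(x))!=M2).sum()/M2.sum()
x0=[34,0,31,0,0]
r=minimize(f,x0,method='Nelder-Mead',options=dict(initial_simplex=np.array([x0]+[np.array(x0)+d for d in np.diag([4,3,5,.15,.08])]),maxiter=500));print(r.x,r.fun,f(x0))
big=cv2.resize(im[:,:,::-1],(1280,800));cs,_=cv2.findContours(sil(C,P,*pose(r.x)),0,2);cv2.drawContours(big,cs,-1,(0,255,0),1)
cs,_=cv2.findContours(M2,0,2);cv2.drawContours(big,cs,-1,(0,0,255),1);cv2.imwrite('pics/w11b.png',big[300:,340:940])
E
```

```text
25.025 [ 0.4994 -0.3132  0.2968] [ 0.5298  0.4852 -1.7955] 0.010344278519624342
(array([ 2.2, -0.6, -3.2]), array([-0.0011,  0.0002, -0.002 ]))
(array([  2.3,  -0.3, 251.8]), array([-0.0011,  0.0002, -0.002 ]))
550 719 440 631
[67.7664  5.4183 17.2256 -1.1444  0.3162] 1.0302568567696997 1.8807139747496735
```

Call:
jog_arm:
  plan: "-1 2 0 60 0 0 0;-1 2 0 120 0 0 0;-1 2 0 180 0 0 0;-1 2 0 235 0 0 0;-1 2 0 250 0 0 0"

```text
t: 25.75
position: [0.5002, -0.3069, 0.0442]
orientation: [[0.55, 0.835, -0.005], [0.835, -0.55, 0.005], [0.002, -0.007, -1.0]]
ft_force: [-3.8, 6.6, 17.0]
gripper_width: 0.0107
```

Call:
jog_arm:
  plan: "-1 0 0 1 0 0 0;-1 0 0 2 0 0 0;-1 0 0 3 0 0 0;-1 0 0 3 0 0 0"

```text
t: 26.25
position: [0.5014, -0.3098, 0.0449]
orientation: [[0.552, 0.834, 0.001], [0.834, -0.552, 0.001], [0.002, 0.0, -1.0]]
ft_force: [0.1, -0.7, -1.3]
gripper_width: 0.0109
```

Call:
jog_arm:
  plan: "-1 0 0 1 0 0 0;-1 0 0 2 0 0 0;-1 0 0 2 0 0 0"

```text
t: 26.62
position: [0.5017, -0.3096, 0.0439]
orientation: [[0.552, 0.834, 0.001], [0.834, -0.552, 0.001], [0.002, 0.001, -1.0]]
ft_force: [-3.5, 4.1, 12.9]
gripper_width: 0.0108
```

Call:
jog_arm:
  plan: "-1 0 0 -0.8 0 0 0;-0.6 0 0 -0.8 0 0 0;-0.4 0 0 -0.8 0 0 0;0 0 0 -0.8 0 0 0;1 0 0 -0.8 0 0 0"
  force: 20

```text
t: 27.25
position: [0.501, -0.3095, 0.0429]
orientation: [[0.552, 0.834, 0.0], [0.834, -0.552, 0.002], [0.002, -0.001, -1.0]]
ft_force: [-0.8, -0.6, -0.2]
gripper_width: 0.0594
```

Call:
jog_arm:
  plan: "1 0 0 -1 0 0 0;1 0 0 -1 0 0 0;1 0 0 -30 0 0 0;1 0 0 -90 0 0 0;1 0 0 -150 0 0 0"

```text
t: 27.88
position: [0.5007, -0.3096, 0.1946]
orientation: [[0.552, 0.834, -0.0], [0.834, -0.552, 0.002], [0.002, -0.001, -1.0]]
ft_force: [1.3, -0.3, 0.1]
gripper_width: 0.0857
```

Call:
jog_arm:
  plan: "1 -10 0 -50 0 0 0;1 -40 0 -90 0 0 0;1 -80 0 -90 0 0 0;1 -80 0 -90 0 0 0"

```text
t: 28.38
position: [0.4545, -0.38, 0.2832]
orientation: [[0.557, 0.831, -0.0], [0.831, -0.557, 0.0], [0.0, -0.0, -1.0]]
ft_force: [-0.1, 0.1, 0.0]
gripper_width: 0.0852
```

```bash
python3 - <<'E'
from clip import *
s=robot.sense(); print(s['t'],s['position'],s['ft_force'])
im,C=snap('wrist','w12.png'); 
for r in robot.look_for('wrist','clip')[:3]+robot.look_for('wrist','clip_tab')[:2]: p=w(C,r['position']); print(r['score'],p,pix(C,p))
ms=robot.trace('wrist','clip')
P=[box(-20,20,-28,28,0,5),CLIP[4],CLIP[5],box(-9,9,-20,-15,5,27),box(-9,9,15,20,5,27)]
for r in ms:
    m=r['mask']; ys,xs=np.nonzero(m); print(r['score'],xs.mean(),ys.mean(),len(xs))
    if len(xs)<300: continue
    M2=cv2.morphologyEx(cv2.resize(m.astype(np.uint8),(1280,800),interpolation=0),cv2.MORPH_CLOSE,np.ones((41,41),np.uint8))
    def pose(x): return Ro.from_euler('ZY',[x[2],x[3]]).as_matrix(), np.array([x[0],x[1],.009])
    def f(x): return (sil(C,P,*pose(x))!=M2).sum()/M2.sum()
    x0=[.483,-.339,.988,.05]
    q=minimize(f,x0,method='Nelder-Mead',options=dict(initial_simplex=np.array([x0]+[np.array(x0)+d for d in np.diag([.01,.01,.1,.08])]),maxiter=300));print(q.x,q.fun)
tm,Ct=snap('top','t12.png'); sm,Cs=snap('scene','s12.png')
for n,c in(('top',Ct),('scene',Cs)):
    for r in robot.trace(n,'wedge'):
        if abs(r['mask'].nonzero()[1].mean()-pix(c,np.array([.505,.336,.01]))[0])<30: print('wedge',n,fitw([(c,r['mask'])],[.465,.315,.488]))
u,v=pix(Ct,np.array([.6,0,0])).astype(int)
A=cv2.resize(im[:,:,::-1],(480,300)); B=cv2.resize(tm[70:320,130:530,::-1],(480,300))
Cc=cv2.resize(sm[120:320,200:480,::-1],(420,300))
i1,i2=cv2.resize(im[:,100:540,::-1],(400,364)),cv2.resize(tm[100:290,130:440,::-1],(400,245))
cv2.imwrite('pics/fin.png',np.hstack([np.vstack([i1,cv2.resize(tm[100:270,130:450,::-1],(400,212))]),cv2.resize(sm[100:350,190:490,::-1],(400,576))[:576]]))
E
```

```text
28.375 [ 0.4545 -0.38    0.2832] [-0.0613  0.1204  0.0203]
0.65 [ 0.4939 -0.3302  0.0171] [320.2342 118.0573]
0.64 [ 0.2999 -0.1657  0.0256] [119.6458  94.7571]
0.58 [ 0.4086 -0.1253  0.0188] [164.6345  10.7673]
0.92 [ 0.409  -0.125   0.0172] [165.3958  10.7596]
0.65 [ 0.495  -0.333   0.0172] [322.0543 119.4343]
0.96 121.50823892893924 101.68022657054583 1942
[ 0.3462 -0.7237  4.3677 -2.3733] 1.25968809073724
0.78 316.73354995938263 119.82453290008124 1231
[ 0.4827 -0.3392  0.9818  0.0844] 0.03843825665859564
0.73 167.08163265306123 11.551020408163266 441
[ 0.3462 -0.7237  4.3677 -2.3733] 2.1893939393939394
0.51 317.16824585150647 114.42843535368728 19947
[ 0.5162 -0.2745  0.1251  0.3594] 0.8945952324758083
wedge top (array([0.4917, 0.2971, 0.9139]), np.float64(1.9727961432506886))
wedge top (array([0.4666, 0.315 , 0.4969]), np.float64(0.20689655172413793))
wedge scene (array([0.4661, 0.3173, 0.4799]), np.float64(0.11266094420600858))
```

View pics/fin.png

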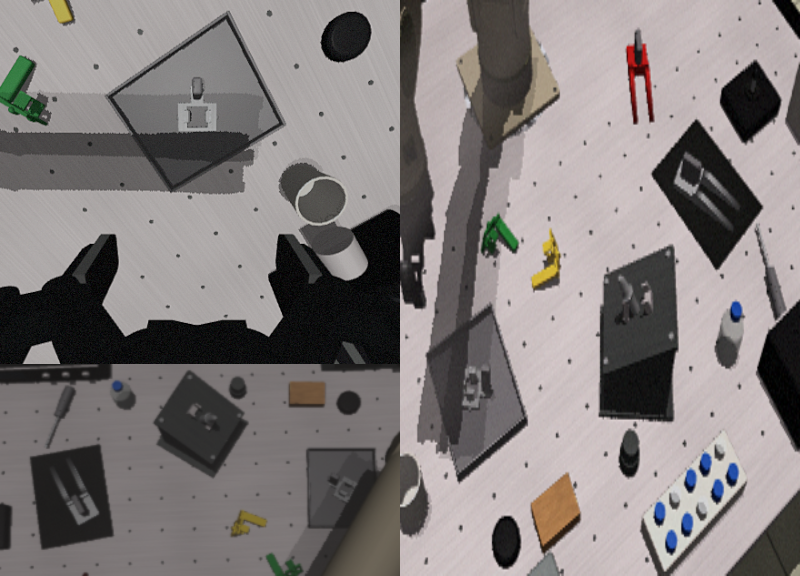

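```bash
python3 -c "
from plant import robot
print(robot.hand_in(), robot.sense()['t'])"
```

```text
the job is handed in; nothing more can be done
the job is handed in; nothing more can be done
```

The clip is off the post and standing in the grey tray, the wedge is back on the rubber mat, and I handed the job in at about 30 s of the 72 s allowed. The hand-in reports no verdict.

**What I did:** I took the steel wedge off the mat by its fin. I slid it up the slope under the clip until its origin was about 55 mm short of the post's foot. The push force rose and then dropped, and the clip stayed up when the wedge came back out. I then laid the wedge on the mat, pinched the clip by its tab, drew it along the post and set it down in the tray. The gripper did not go near the clip before it had snapped up.

**Last checks:**
- **Clip:** fitted to the wrist picture, it lies 9 mm from the tray's centre, tab up, leaning about 0.08 rad (limit 0.15). The fit matched the picture well (4% mismatch). Its height was assumed in the fit rather than measured.
- **Wedge:** fits in the top and scene pictures agree within 3 mm (21% and 11% mismatch). Its middle is about 1 cm from the mat's centre.
- **Other things:** the bystanders and look-alikes stand where they were by eye in the final pictures. The arm is clear of everything.

**Checks that failed or disagreed:**
- **Wedge after release:** the wrist-camera fit made then failed because the traced mask was bad. I relied on the later top and scene fits instead.
- **Clip in the gripper:** this fit also failed, so I set the clip down by feeling for contact. It touched about 4 mm higher than planned.
- **Mat position:** it came from one usable, only moderately good fit (10% mismatch); the top-camera fit failed.

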